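Load the vial mixer, fit its hood over the locating pin and hold it pressed

ROBOT

A 7-joint arm with a two-finger parallel gripper is mounted at the origin on a cart in front of the work surface, level with it; the furniture and walls round the work are solid. World frame = base frame: x ahead of the robot, y to its left, z up, the work surface at z = 0. Lengths are in m, angles in rad, forces in N, time in s.
With the tool pointing down it reaches from about 0.425 to 0.8 m from the base axis. Payload 8.3 kg.
Tool frame: the origin (TCP) lies at the very end of the fingers, on their centre line; the grasp point (between the pads) lies 19 mm behind it; z points along the fingers, y is the line along which they close (so a half turn about z gives the same grasp; the last joint's range is limited). The gripper opens to 85 mm and grips with 20 to 120 N. Pads are 22 mm wide; open, the fingers measure 114 mm over their backs; the gripper's body (76 mm by 85 mm) begins 54 mm behind the grasp point. The pads swing forward as they close: fully open they stand 13 mm farther back than shut.
Start: joints at [1.219, 0.383, 0.016, 1.37, -0.006, 1.388, -0.046], TCP at [0.178, -0.599, 0.231] pointing down, gripper open.
Joint ranges: [-2.95, 2.95], [-0.25, 2.06], [-1.52, 1.56], [0.18, 2.33], [-1.44, 4.58], [0.02, 2.06], [-3.01, 3.01]. Speed limits (rad/s): [2.39, 2.39, 3.01, 3.01, 3.14, 3.14, 3.14].

INTERFACE

Orientations are given as a unit quaternion [w, x, y, z].
In Python, from workcell import * gives the robot as it stands.
- The arm moves only by the shell command python3 -m jog 'ROWS' [FORCE]. ROWS is JSON, a list that holds one entry, the list of rows, each a list of 7 numbers: the turn, a rotation vector about the world's x, y, z in units of pi rad (1.0 is pi rad), then the shift along the world's x, y, z in units of 300 mm (1.0 is 300 mm), then the opening, from -1 (shut) to 1 (fully open). A call has 1 to 5 rows; each row is the pose to reach, as a shift and turn from the pose commanded when the call began, turning the shorter way round; what a row does not reach only later rows make up. A row lasts 1/10 s, in which the tool goes at most 50 mm and 8.59 degrees, less where a joint would pass 70% of its speed; a pose out of reach is approached as far as the arm can. A call with a number of a shift or a turn outside -1 to 1 is refused whole. A call with a gripper value outside its range is refused whole. The fingers move at their own pace and stop on an object; FORCE is the grip in N (left out, the last holds). Time passes only in rows, so rows that repeat a pose let the fingers close. It gives the time, the measured TCP pose, the force, the opening and the grip force at its end, in the units of the state.
- read_state(): the state, without advancing time (a new reading comes with each control period).
- camera(name): name is "scene" or "side" or "wrist"; returns (picture, depth): 420x560x3 uint8, red, green, blue; 420x560 float32, m along the optical axis (not along the pixel's ray), 0 where there is no reading.
- camera_info(name): a dict with "K" (3x3 intrinsics, pixels), "camera_from_world" (4x4, takes a point from world to camera coordinates); the wrist camera has in their place "hand_eye" (4x4, takes a point from camera to tool coordinates, whose origin is the TCP and whose axes are the flange's). Camera axes: x right, y up, looking along -z (the intrinsics and any distortion apply to the point x, -y, -z); pixel columns grow to the right and rows downward; lengths in m; the calibration is good to about 2 mm. A picture is of the moment at which its call begins: read the wrist's pose just before it. camera_info takes no time and is no camera call.
- job_done(): hands the job in; it is judged then, once.
The state is a dict: "time": time; "qpos": joint angles; "qd": joint speeds; "joint_efforts": joint torques, N m; "eef_pos": TCP position; "orientation": TCP orientation; "wrist_force": force on the tool from outside, world axes, zero at the start; "wrist_torque": the same for the moment, N m; "opening": finger opening in m; "grasp_force": force on a finger pad.
Only numpy, scipy, OpenCV 4.12 (cv2) and the standard library are available. Lean on these libraries where they do the work, as an engineer would, in place of code of your own. Each camera call takes 0.05 s, during which the arm holds its last target. There are 200 camera calls.

TASK

Stand the loose vial upright on the bottom of the empty well of the vial mixer and let it go; then set the grey hood over the vials, feeling about until its inner sleeve drops over the hidden centre pin and the rim sits flat on the head. Push the hood straight down, without banging it, until the sprung head is at the bottom of its short travel, and finish like that: still gripping the hood by its knob and keeping the head pressed down so that the mixer runs on. Leave the other two vials in their wells and the brass weight where it is.

Things in the scene. Friction and masses are not known exactly. Their poses are not given: they have to be found in the camera images.
- mixer: vial mixer, fixed: white housing 160 x 150 mm, 58 high, dial and switch on its front (own -x side), under a square aluminium head 116 x 116 x 36 mm, top face 102 mm above the bench while up. Origin on the bench under the middle of the head, x to the back, z up. Head top: steel centre pin and three wells 27 wide, 25 deep, at own (x, y) = (-30, 0), which is empty, (15, -26), (15, 26).
- head (a joint): downward travel of the sprung mixer head, m: 0 up (at rest), 0.008 fully down on its stop. The spring carries vials and hood without moving; it takes about 5 N more to start it and about 12 N to reach the stop. Springs up when let go.
- pin_foot (a point): foot of the centre pin, in the plane of the head's flat top face; moves with the head, axes as the mixer's. Pin 10 mm in diameter, 22 mm high, its top 4 mm tapered to 5 mm. The two vials already in stand 34 to 35 mm above this face.
- free_well (a point): centre of the floor of the empty well, 25 mm below the head's top face, 77 mm above the bench while the head is up; moves with the head, axes as the mixer's.
- vial_a: the loose glass vial with a black cap, 23 mm in diameter, 59 mm high, standing on the bench behind the hood; origin at the centre of its underside, z up along it. Mass 25 to 50 g.
- hood: grey round hood standing rim down: 111 mm across the rim, 44 high, with a black knob 31 in diameter, 33 high on its flat top (44 to 77 above the rim). Origin at the centre of the rim plane, z up. Hollow: 104 wide at the rim, 93 at the top, 40 deep. Centre sleeve inside, out of sight, outside 21, bore 13, ends 1 mm above the rim plane. Seated, origin = pin_foot. 0.18 to 0.26 kg; any yaw.
- vial_b: vial already in the rear right well, 23 mm in diameter (cap 25), 60 mm high, origin at its underside. Stays there.
- vial_c: vial already in the rear left well, 23 mm in diameter, 59 mm high, origin at its underside. Stays there.
- weight: brass calibration weight with a knob, 25 mm across, 22 mm high, standing on the bench in front of the mixer, origin at its underside. A bystander. (Not listed: fixed appliances up to 0.31 m high stand on the left of the bench, y above 0.14 m.)
There are look-alikes about, which are no part of the job. Leave any pink look-alike of the vial_a alone.

How it is judged:
By the outcome, as a careful person would: the job done as asked, in the order asked, and still so for the second after the job is handed in, while the arm keeps its last pose, push and grip.
It also fails if it takes over 61 s, if anything falls off the work surface, if the arm or the gripper's body presses on something with over 40 N, if the wrist force passes 120 N, or if a joint passes its speed limit or range.

## Working session

There is one attempt and no reset: what is moved stays moved. The work goes in short steps, Python scripts to look and compute and a shell command to move; the robot and the scene stay as the last step left them, time stands still between calls to the robot, and variables do not carry over. Pictures are saved under pics/ and viewed, at most 10 in all, crops included, and the job is handed in when it is done.

```bash
ls; mkdir -p pics; cat > h.py <<'E'
from workcell import *
import numpy as np, cv2
from scipy.spatial.transform import Rotation as R
def shot(n):
    s=read_state(); p,d=camera(n); i=camera_info(n); return p,d,i,s
def cloud(n,sh=None):
    p,d,i,s=sh or shot(n); K=np.array(i["K"]); v,u=np.mgrid[0:d.shape[0],0:d.shape[1]]
    pts=np.stack([u,v],-1).reshape(-1,1,2).astype(float)
    dist=np.array(i.get("distortion",i.get("dist",np.zeros(5))),float)
    x=cv2.undistortPoints(pts,K,dist).reshape(d.shape+(2,))
    c=np.stack([x[...,0]*d,-x[...,1]*d,-d],-1)
    if n=="wrist":
        H=np.array(i["hand_eye"]); c=c@H[:3,:3].T+H[:3,3]
        q=s["orientation"]; Rm=R.from_quat([q[1],q[2],q[3],q[0]]).as_matrix(); w=c@Rm.T+np.array(s["eef_pos"])
    else:
        T=np.linalg.inv(np.array(i["camera_from_world"])); w=c@T[:3,:3].T+T[:3,3]
    w[d==0]=np.nan
    return p,w
E
python3 - <<'E'
from h import *
print(read_state())
for n in("scene","side"):
    i=camera_info(n);print(n,i)
    sh=shot(n);np.savez(n+".npz",p=sh[0],d=sh[1]);p,w=cloud(n,sh);np.savez(n+".npz",p=p,w=w)
    cv2.imwrite(f"pics/{n}.png",p[...,::-1])
print(camera_info("wrist"))
E
```

```text
pics
{'time': 0.0, 'qpos': array([ 1.21909347,  0.38422058,  0.01640652,  1.37117425, -0.00629243,
        1.38816958, -0.04647766]), 'qd': array([ 7.47580617e-05,  1.78401534e-04, -5.10045600e-04, -3.59549413e-04,
       -5.39194673e-04, -1.28366899e-03, -1.04582132e-03]), 'joint_efforts': array([ 1.96463448e-04, -6.27583337e+01,  8.44227690e-01, -3.71816719e+01,
        1.65057764e-02,  1.39476353e-02,  9.12970904e-06]), 'eef_pos': array([ 0.17787427, -0.59863309,  0.23028096]), 'orientation': array([-9.46699388e-04,  9.89587648e-01,  1.43928326e-01, -1.64600172e-04]), 'wrist_force': array([-0.24369489, -0.27900478, -0.45374112]), 'wrist_torque': array([-0.04261167, -0.02378279, -0.02179699]), 'grasp_force': 0.0, 'opening': 0.08524030354279076}
scene {'K': array([[522.86785076,   0.        , 277.5781957 ],
       [  0.        , 522.86785076, 213.15083297],
       [  0.        ,   0.        ,   1.        ]]), 'camera_from_world': array([[-0.71962257, -0.69419   , -0.01560769,  0.31471932],
       [ 0.29488761, -0.32588666,  0.89824227, -0.2659079 ],
       [-0.62863714,  0.6417929 ,
[... 434 characters left out ...]
4529804e-02],
       [ 6.94094259e-03, -8.04499484e-01,  5.93912791e-01,
        -1.01229351e+00],
       [ 0.00000000e+00,  0.00000000e+00,  0.00000000e+00,
         1.00000000e+00]])}
{'K': array([[292.56897767,   0.        , 277.94711768],
       [  0.        , 292.56897767, 207.4537714 ],
       [  0.        ,   0.        ,   1.        ]]), 'hand_eye': array([[-8.54533049e-04,  9.51681465e-01,  3.07085753e-01,
         7.77899297e-02],
       [ 9.99999425e-01,  1.01228381e-03, -3.54426033e-04,
        -3.62187365e-04],
       [-6.48158623e-04,  3.07085273e-01, -9.51681782e-01,
        -1.41831239e-01],
       [ 0.00000000e+00,  0.00000000e+00,  0.00000000e+00,
         1.00000000e+00]])}
```

View pics/scene.png

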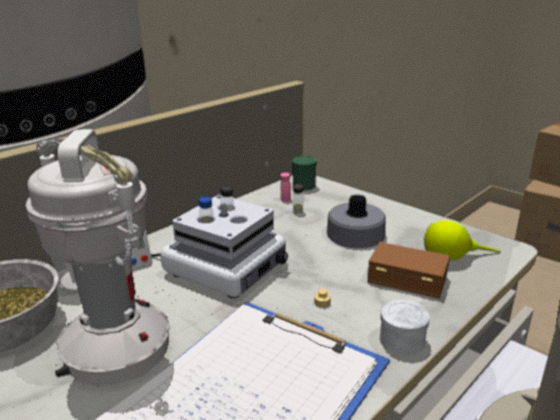

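View pics/side.png

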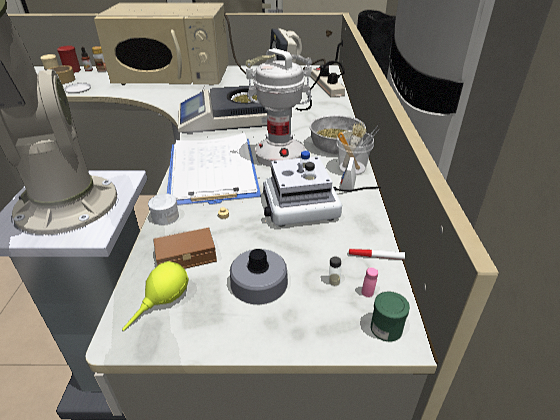

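Scene view: the mixer's head is at about (225,225), with a blue-capped vial at (205,208) and a black-capped one at (227,195). The hood is at (357,220) and the brass weight at (322,298). Candidates for vial_a are the black-capped glass vial at scene (298,197) / side (335,268), the pink look-alike at scene (285,187) / side (370,282), and the two vials already in the head. By the description I choose side (335,268).

```bash
python3 - <<'E'
from h import *
D={n:np.load(n+".npz") for n in("scene","side")}
def circ(P):
    A=np.c_[2*P,np.ones(len(P))]; s=np.linalg.lstsq(A,(P**2).sum(1),rcond=None)[0]; return s[:2],np.sqrt(s[2]+s[0]**2+s[1]**2)
for n in D:
    w=D[n]["w"]; 
    m=np.isfinite(w[...,0])
    if n=="side": boxes=dict(vial=(322,350,250,292),knob=(245,270,245,275),hood=(225,292,245,305),weight=(214,232,204,222),head=(258,350,145,205))
    else: boxes=dict(vial=(290,306,182,216),knob=(346,368,194,216),hood=(324,390,194,250),weight=(312,333,285,310),head=(160,290,180,260))
    for k,(a,b,c,d) in boxes.items():
        q=w[c:d,a:b].reshape(-1,3); q=q[np.isfinite(q).all(1)]
        if k=="head":
            t=q[abs(q[:,2]-.102)<.005]; r=cv2.minAreaRect((t[:,:2]*1000).astype(np.float32)); print(n,k,len(t),np.median(t[:,2]),r); 
            for z0 in(.13,.12): 
                v=q[q[:,2]>z0]; print('  above',z0,len(v),v[:,2].max(), np.median(v,0))
            continue
        zr=dict(vial=(.008,.057),knob=(.048,.073),hood=(.036,.042),weight=(.004,.03))[k]
        t=q[(q[:,2]>zr[0])&(q[:,2]<zr[1])]
        c0=np.median(t[:,:2],0); t=t[np.hypot(*(t[:,:2]-c0).T)<(.07 if k=="hood" else .03)]
        print(n,k,len(t),q[:,2].max(),circ(t[:,:2]),t[:,:2].mean(0))
p=D["side"]["p"]; cv2.imwrite("pics/crop.png",np.hstack([cv2.resize(p[240:310,300:400],(400,300),interpolation=2)[...,::-1],cv2.resize(p[140:210,250:350],(400,300),interpolation=2)[...,::-1]]))
E
```

```text
scene vial 264 0.05803135843474794 (array([ 0.62786366, -0.25661199]), np.float64(0.00909245390111823)) [ 0.62463708 -0.25295217]
scene knob 223 0.07673179968519162 (array([ 0.48397889, -0.25976268]), np.float64(0.014449683501134934)) [ 0.47811564 -0.25134667]
scene hood 515 0.07673179968519162 (array([ 0.47906082, -0.25213348]), np.float64(0.03963318837709441)) [ 0.47259061 -0.24002901]
scene weight 213 0.02205489880082462 (array([ 0.38839161, -0.04580083]), np.float64(0.008426366703268965)) [ 0.38713133 -0.04397041]
scene head 2049 0.10043172095277092 ((569.577880859375, -14.008880615234375), (119.19971466064453, 122.53196716308594), 10.427000045776367)
  above 0.13 155 0.13548995545588094 [0.58140689 0.00510508 0.13365753]
  above 0.12 307 0.13548995545588094 [ 0.57973784 -0.01060213  0.13020351]
side vial 251 0.05909233889800847 (array([ 0.627967  , -0.26196114]), np.float64(0.00957512213887904)) [ 0.62686429 -0.2677493 ]
side knob 179 0.07765592275183841 (array([ 0.48320404, -0.26270803]), np.float64(0.015362319313105064)) [ 0.48408624 -0.27367141]
side hood 515 0.07765592275183841 (array([ 0.4835286 , -0.26941613]), np.float64(0.0424653693884737)) [ 0.48574646 -0.28261953]
side weight 90 0.022607648792971502 (array([ 0.38934596, -0.05272267]), np.float64(0.008621888938744465)) [ 0.38969783 -0.05494425]
side head 1167 0.10056319017519233 ((568.8151245117188, -16.237228393554688), (116.8595199584961, 121.532958984375), 11.004009246826172)
  above 0.13 100 0.13664696374561092 [ 0.58395217 -0.03372729  0.13363941]
  above 0.12 168 0.13664696374561092 [ 0.58390424 -0.02724771  0.13168057]
```

View pics/crop.png

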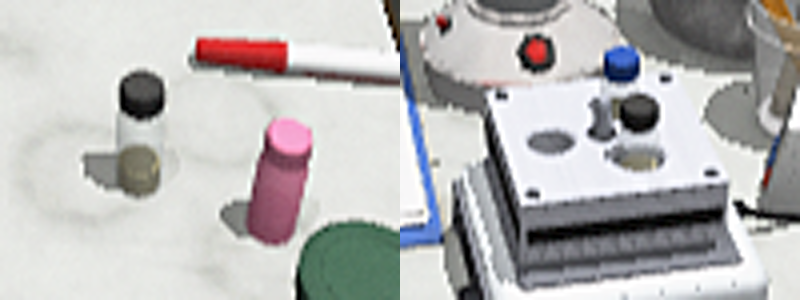

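The crop confirms the choice: the black-capped glass vial is at crop (140,130), upright, and the pink one at (280,180) stays alone. The empty well at crop (550,140) is on the dial (front, -x) side, and the pin is at (600,120). The mixer is at about (0.569, -0.015) with yaw about 10.7°, the vial at (0.628, -0.259), and the hood at (0.483, -0.263). I'm moving above the vial.

```bash
python3 -m jog '[[[0,0,-0.032,0.5,0.378,0,1],[0,0,-0.032,0.5,0.378,0,1],[0,0,-0.032,0.5,0.378,0,1],[0,0,-0.032,0.5,0.378,0,1]]]' 
python3 -m jog '[[[0,0,0,0.5,0.378,0,1],[0,0,0,0.5,0.378,0,1],[0,0,0,0.5,0.378,0,1],[0,0,0,0.5,0.378,0,1]]]'
python3 -m jog '[[[0,0,0,0.5,0.378,0,1],[0,0,0,0.5,0.378,0,1],[0,0,0,0.5,0.378,0,1],[0,0,0,0.5,0.378,0,1],[0,0,0,0.5,0.378,0,1]]]'
cat >> h.py <<'E'
def circ(P):
    A=np.c_[2*P,np.ones(len(P))]; s=np.linalg.lstsq(A,(P**2).sum(1),rcond=None)[0]; return s[:2],np.sqrt(s[2]+s[0]**2+s[1]**2)
def near(w,c,r,z0,z1):
    q=w.reshape(-1,3); q=q[np.isfinite(q).all(1)]
    return q[(np.hypot(q[:,0]-c[0],q[:,1]-c[1])<r)&(q[:,2]>z0)&(q[:,2]<z1)]
E
python3 - <<'E'
from h import *
p,w=cloud("wrist"); np.savez("w1.npz",p=p,w=w)
cv2.imwrite("pics/w1.png",p[...,::-1])
s=read_state();print(s["time"],s["eef_pos"],s["orientation"])
t=near(w,(.628,-.259),.03,.05,.068); print(len(t),np.median(t,0),circ(t[:,:2]),t.min(0),t.max(0))
t=near(w,(.483,-.263),.03,.07,.085); print(len(t),t.mean(0) if len(t) else 0,t.min(0),t.max(0))
E
```

```text
time: 0.5
eef_pos: [0.3308, -0.4829, 0.2309]
orientation: [-0.001, 0.995, 0.095, 0.0]
wrist_force: [-0.1, -1.3, -0.6]
opening: 0.0854
grasp_force: 0.0
time: 0.9
eef_pos: [0.4805, -0.3691, 0.2309]
orientation: [-0.001, 0.995, 0.095, 0.0]
wrist_force: [0.4, 0.4, 0.5]
opening: 0.0854
grasp_force: 0.0
time: 1.4
eef_pos: [0.632, -0.2512, 0.2295]
orientation: [-0.003, 0.995, 0.099, 0.0]
wrist_force: [-0.6, 0.4, -0.5]
opening: 0.0853
grasp_force: 0.0
1.45 [ 0.6300204  -0.25468413  0.22972732] [-1.43146391e-03  9.95275885e-01  9.70756765e-02 -4.20611292e-04]
291 [ 0.62951699 -0.25858907  0.05761746] (array([ 0.62910052, -0.25867176]), np.float64(0.0075958347676217865)) [ 0.61856216 -0.2692824   0.05012019] [ 0.63892413 -0.24834247  0.05964559]
489 [ 0.48665595 -0.26127758  0.07530371] [ 0.46996448 -0.27712858  0.0700546 ] [ 0.50056973 -0.24541681  0.07783062]
```

View pics/w1.png

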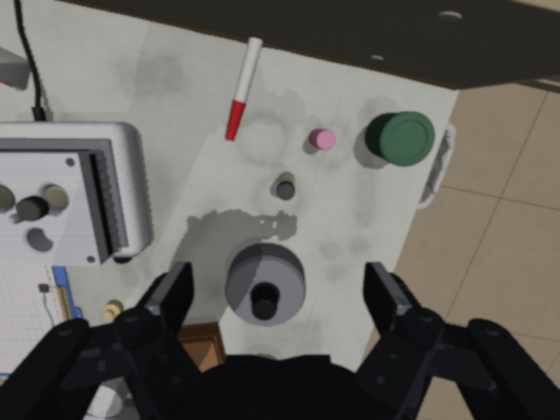

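The wrist view shows the vial at (286,187) and its pink look-alike well clear at (322,139). The vial's centre is (0.629, -0.2587) and its top is at 0.059, as it should be. I'll descend and grip.

```bash
python3 -m jog '[[[0,0,0,0.004,-0.001,-0.15,0.2],[0,0,0,0.004,-0.001,-0.3,0.2],[0,0,0,0.004,-0.001,-0.45,0.2],[0,0,0,0.004,-0.001,-0.55,0.2],[0,0,0,0.004,-0.001,-0.6,0.2]]]' 
python3 -m jog '[[[0,0,0,0,0,-0.04,0.2],[0,0,0,0,0,-0.07,0.2],[0,0,0,0,0,-0.07,0.2]]]'
python3 -m jog '[[[0,0,0,0,0,0,-1],[0,0,0,0,0,0,-1],[0,0,0,0,0,0,-1],[0,0,0,0,0,0,-1],[0,0,0,0,0,0,-1]]]' 35
python3 -m jog '[[[0,0,0,0,0,0,-1],[0,0,0,0,0,0,-1]]]' 35
```

```text
time: 1.95
eef_pos: [0.6261, -0.26, 0.0473]
orientation: [-0.001, 0.996, 0.093, -0.003]
wrist_force: [0.7, 0.3, 0.1]
opening: 0.0512
grasp_force: 0.0
time: 2.25
eef_pos: [0.6292, -0.2595, 0.0302]
orientation: [0.0, 0.996, 0.094, -0.0]
wrist_force: [-0.2, 0.3, 0.5]
opening: 0.0512
grasp_force: 0.0
time: 2.75
eef_pos: [0.6302, -0.2597, 0.0319]
orientation: [0.001, 0.996, 0.094, 0.001]
wrist_force: [-0.7, -0.8, 6.3]
opening: 0.0212
grasp_force: 34.5
time: 2.95
eef_pos: [0.6302, -0.2597, 0.0319]
orientation: [0.001, 0.996, 0.094, 0.001]
wrist_force: [-0.8, -0.6, 6.7]
opening: 0.0213
grasp_force: 34.5
```

```bash
python3 -m jog '[[[0,0,0,0,0,0.02,-1],[0,0,0,0,0,0.12,-1],[0,0,0,0,0,0.27,-1],[0,0,0,0,0,0.42,-1],[0,0,0,0,0,0.56,-1]]]' 
python3 -m jog '[[[0,0,0,-0.08,0.14,0.1,-1],[0,0,0,-0.16,0.28,0.1,-1],[0,0,0,-0.24,0.42,0.1,-1],[0,0,0,-0.3,0.53,0.1,-1],[0,0,0,-0.3,0.53,0.1,-1]]]'
python3 -m jog '[[[0,0,0,0,0,0,-1],[0,0,0,0,0,0,-1]]]'
python3 - <<'E'
from h import *
p,w=cloud("wrist"); np.savez("w2.npz",p=p,w=w)
cv2.imwrite("pics/w2.png",p[...,::-1])
s=read_state();print(s["time"],s["eef_pos"],s["orientation"],s["wrist_force"])
t=near(w,(.569,-.015),.1,.09,.107); z=np.median(t[:,2]);print(len(t),z, cv2.minAreaRect((t[abs(t[:,2]-z)<.004][:,:2]*1000).astype(np.float32)))
for c in((.588,-.038),(.579,.013)):
    v=near(w,c,.025,.131,.145);print(len(v),v.mean(0),v.min(0),v.max(0))
E
```

```text
time: 3.45
eef_pos: [0.629, -0.2589, 0.2006]
orientation: [-0.0, 0.996, 0.094, 0.0]
wrist_force: [0.6, -0.1, 0.5]
opening: 0.0209
grasp_force: 34.1
time: 3.95
eef_pos: [0.5375, -0.0933, 0.2294]
orientation: [-0.001, 0.995, 0.098, 0.0]
wrist_force: [0.3, 0.0, -0.2]
opening: 0.0209
grasp_force: 34.2
time: 4.15
eef_pos: [0.5393, -0.1013, 0.2284]
orientation: [0.0, 0.996, 0.093, 0.0]
wrist_force: [-1.2, -0.2, -0.8]
opening: 0.0208
grasp_force: 34.2
4.2 [ 0.53939768 -0.1015544   0.22820309] [ 1.26121415e-04  9.95662517e-01  9.30383421e-02 -6.48603225e-05] [-0.76220973  0.00559677  0.3647263 ]
14345 0.10119518863944374 ((569.3381958007812, -14.80645751953125), (116.55445098876953, 116.82315826416016), 11.212175369262695)
568 [ 0.58851357 -0.04010787  0.13470056] [ 0.57810645 -0.05054116  0.13103063] [ 0.5987926  -0.0294004   0.13685794]
591 [0.58099405 0.01019378 0.13441936] [5.70494302e-01 5.26439641e-04 1.31003805e-01] [0.59119539 0.02068195 0.13696306]
```

View pics/w2.png

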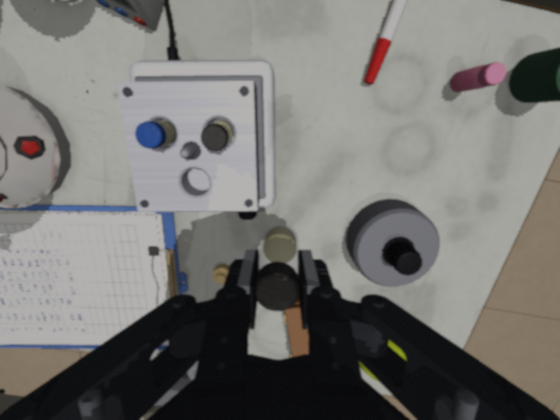

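The wrist view shows the empty well at (196,181), the pin at (190,151), vials at (152,134) and (216,136), and the held vial hanging between the pads at (278,280) with its underside near (280,240). Next I'll refine the pin, the well and the held vial's tilt.

```bash
python3 - <<'E'
from h import *
z=np.load("w2.npz");p,w=z["p"],z["w"]
v=near(w,(.569,-.015),.012,.106,.128);print("pin",len(v),v.mean(0),v.min(0),v.max(0))
# well rim: pixels within head region deeper than face
yaw=np.deg2rad(11.2);c=np.array([.5693,-.0148])+.03*np.array([-np.cos(yaw),-np.sin(yaw)])
q=w[150:215,165:230].reshape(-1,3); d=(np.hypot(*(q[:,:2]-c).T)<.025)&(q[:,2]<.097); print("well pts",d.sum(),"zmin",np.nanmin(q[d][:,2]))
m=(w[...,2]<.097).astype(np.uint8); m[:150]=0;m[210:]=0;m[:,:170]=0;m[:,225:]=0
# intersect rays with face plane z=.102: recompute from camera centre
s=read_state();i=camera_info("wrist");H=np.array(i["hand_eye"]);q4=s["orientation"];Rm=R.from_quat([q4[1],q4[2],q4[3],q4[0]]).as_matrix();C=Rm@H[:3,3]+s["eef_pos"]
P=w[m>0]; P=C+(P-C)*((.102-C[2])/(P[:,2]-C[2]))[:,None]; P=P[np.hypot(*(P[:,:2]-c).T)<.02]
r=cv2.minEnclosingCircle((P[:,:2]*1000).astype(np.float32));print("well",r,P[:,:2].mean(0),"pred",c,len(P))
t=s["eef_pos"]; 
for a in range(-40,10,8):
    b=w.reshape(-1,3);b=b[(np.hypot(b[:,0]-t[0],b[:,1]-t[1])<.02)&(b[:,2]>t[2]+a/1e3)&(b[:,2]<t[2]+a/1e3+.008)]
    if len(b)>8: print(a,len(b),b.mean(0)-t,b.min(0)-t,b.max(0)-t)
E
```

```text
pin 154 [ 0.57054634 -0.01654825  0.11855879] [ 0.56510527 -0.02005576  0.10621067] [ 0.5744844  -0.01079766  0.12428873]
well pts 578 zmin 0.0742660574303671
well ((541.1427612304688, -21.573331832885742), 13.060786247253418) [ 0.54146524 -0.02168804] pred [ 0.53987135 -0.02062703] 578
-32 153 [ 0.00900432  0.0008352  -0.02777754] [ 0.00090474 -0.01107474 -0.03188651] [ 0.01166635  0.01088831 -0.02406231]
-24 183 [ 0.00886292  0.00064878 -0.02001565] [ 0.00066139 -0.01045131 -0.02393986] [ 0.01134923  0.0111015  -0.0160602 ]
-16 215 [ 0.00867176  0.00127893 -0.01199775] [-0.00016192 -0.01102769 -0.01598938] [ 0.01122463  0.01154229 -0.00800439]
-8 237 [ 0.00851142  0.00205857 -0.00388071] [ 0.00072661 -0.00934408 -0.00790459] [ 1.12459956e-02  1.15087192e-02 -4.91162696e-05]
0 428 [0.00842536 0.00196108 0.00474862] [ 4.47250847e-04 -1.71308698e-02  2.87458704e-05] [0.01334126 0.01884562 0.00799851]
8 670 [0.00740852 0.00067853 0.01128572] [-0.00940922 -0.01765179  0.00800013] [0.01315456 0.01978526 0.01596423]
```

```bash
python3 -m jog '[[[0,0,0,0.005,0.1,0,-1],[0,0,0,0.005,0.2,0,-1],[0,0,0,0.005,0.268,0,-1],[0,0,0,0.005,0.268,0,-1]]]' 
python3 -m jog '[[[0,0,0,0,0,-0.1,-1],[0,0,0,0,0,-0.2,-1],[0,0,0,0,0,-0.28,-1],[0,0,0,0,0,-0.28,-1],[0,0,0,0,0,-0.28,-1]]]'
python3 - <<'E'
from h import *
p,w=cloud("wrist")
cv2.imwrite("pics/w3.png",cv2.resize(p[150:400,150:410],None,fx=2,fy=2)[...,::-1])
s=read_state();print(s["time"],s["eef_pos"],s["orientation"],s["wrist_force"])
E
```

```text
time: 4.6
eef_pos: [0.5411, -0.0168, 0.2281]
orientation: [-0.001, 0.995, 0.096, -0.0]
wrist_force: [0.8, 0.8, 0.5]
opening: 0.0211
grasp_force: 34.2
time: 5.1
eef_pos: [0.541, -0.021, 0.1444]
orientation: [-0.0, 0.996, 0.093, -0.0]
wrist_force: [1.2, -0.1, 0.6]
opening: 0.0209
grasp_force: 34.2
5.15 [ 0.54163975 -0.02070878  0.14541505] [7.31548255e-05 9.95634438e-01 9.33361973e-02 6.43582175e-04] [-0.09457758 -0.50560701 -0.34150967]
```

View pics/w3.png

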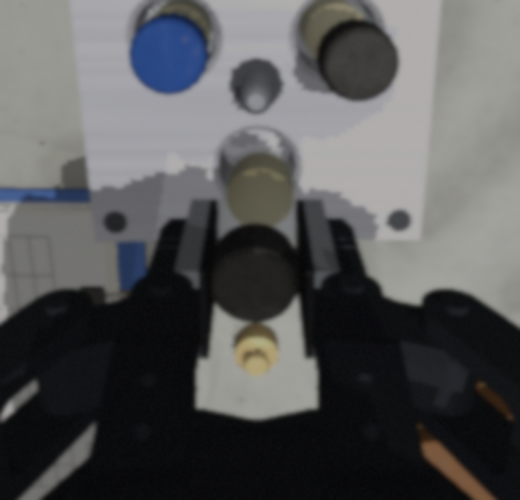

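The vial hangs centred on the well: crop (260,185) against the well at (258,165), consistent with its underside being 11 mm above the face. I'll lower it.

```bash
python3 -m jog '[[[0,0,0,0,0,-0.02,-1],[0,0,0,0,0,-0.04,-1],[0,0,0,0,0,-0.06,-1],[0,0,0,0,0,-0.08,-1],[0,0,0,0,0,-0.1,-1]]]' 
python3 -m jog '[[[0,0,0,0,0,-0.005,-1],[0,0,0,0,0,-0.01,-1],[0,0,0,0,0,-0.01,-1]]]'
python3 -c "
from h import *
s=read_state();print(s['eef_pos'],s['wrist_force'],s['orientation'])"
```

```text
time: 5.65
eef_pos: [0.5406, -0.0197, 0.1137]
orientation: [-0.0, 0.996, 0.094, -0.0]
wrist_force: [0.5, 0.6, -0.6]
opening: 0.0208
grasp_force: 34.2
time: 5.95
eef_pos: [0.5407, -0.0198, 0.1112]
orientation: [-0.0, 0.996, 0.094, -0.0]
wrist_force: [1.0, 0.5, -0.3]
opening: 0.0208
grasp_force: 34.2
[ 0.5407326  -0.01975944  0.11119226] [ 0.99003067  0.47294682 -0.31721883] [-6.45162504e-05  9.95570257e-01  9.40205157e-02 -3.07274448e-05]
```

```bash
python3 -m jog '[[[0,0,0,0,0,-0.004,-1],[0,0,0,0,0,-0.004,-1]]]' 
python3 -m jog '[[[0,0,0,0,0,-0.003,-1],[0,0,0,0,0,-0.003,-1]]]'
python3 -m jog '[[[0,0,0,0,0,-0.003,-1],[0,0,0,0,0,-0.003,-1]]]'
```

```text
time: 6.15
eef_pos: [0.5408, -0.0198, 0.1102]
orientation: [-0.0, 0.996, 0.094, 0.0]
wrist_force: [-0.3, -0.6, -0.9]
opening: 0.0209
grasp_force: 34.2
time: 6.35
eef_pos: [0.5407, -0.0198, 0.1092]
orientation: [-0.0, 0.996, 0.094, 0.0]
wrist_force: [-0.7, 0.4, -0.3]
opening: 0.0212
grasp_force: 34.2
time: 6.55
eef_pos: [0.541, -0.0197, 0.1089]
orientation: [0.0, 0.996, 0.094, 0.0]
wrist_force: [-1.7, 0.4, 3.2]
opening: 0.0212
grasp_force: 34.8
```

```bash
python3 -m jog '[[[0,0,0,0,0,0,-0.35],[0,0,0,0,0,0,-0.2],[0,0,0,0,0,0,-0.1],[0,0,0,0,0,0,-0.1]]]' 
python3 -m jog '[[[0,0,0,0,0,0.03,-0.1],[0,0,0,0,0,0.1,-0.1],[0,0,0,0,0,0.2,-0.1],[0,0,0,0,0,0.35,-0.1],[0,0,0,0,0,0.45,-0.1]]]'
python3 -m jog '[[[0,0,0,-0.06,-0.15,0,0.6],[0,0,0,-0.12,-0.3,0,0.6],[0,0,0,-0.15,-0.42,0,0.6],[0,0,0,-0.15,-0.42,0,0.6],[0,0,0,-0.15,-0.42,0,0.6]]]'
python3 - <<'E'
from h import *
p,w=cloud("wrist"); np.savez("w4.npz",p=p,w=w)
cv2.imwrite("pics/w4.png",p[...,::-1])
s=read_state();print(s["time"],s["eef_pos"],s["orientation"],s["wrist_force"])
yaw=np.deg2rad(11.2);Rm=np.array([[np.cos(yaw),-np.sin(yaw)],[np.sin(yaw),np.cos(yaw)]])
for o in((-.03,0),(.015,-.026),(.015,.026)):
    c=np.array([.570,-.0152])+Rm@o
    v=near(w,c,.02,.131,.145);print(o,len(v),v.min(0),v.max(0),(v.min(0)+v.max(0))[:2]/2-c)
v=near(w,(.570,-.0155),.0085,.110,.128);print("pin",len(v),v.mean(0),v.min(0),v.max(0))
v=v[v[:,2]>.1215];print(len(v),v.mean(0),(v.min(0)+v.max(0))/2)
t=near(w,(.4866,-.2613),.022,.0735,.085);print("knob",len(t),t.mean(0),t.min(0),t.max(0))
t=near(w,(.4866,-.2613),.07,.03,.048);t=t[t[:,2]>.041];print("top",len(t),t.min(0),t.max(0),(t.min(0)+t.max(0))/2)
E
```

```text
time: 6.95
eef_pos: [0.5407, -0.0198, 0.1081]
orientation: [-0.0, 0.996, 0.094, -0.0]
wrist_force: [-0.1, -0.4, 0.1]
opening: 0.0382
grasp_force: 0.0
time: 7.45
eef_pos: [0.5413, -0.0196, 0.247]
orientation: [0.0, 0.996, 0.094, 0.002]
wrist_force: [1.1, 0.3, -0.8]
opening: 0.0384
grasp_force: 0.0
time: 7.95
eef_pos: [0.4955, -0.1466, 0.2439]
orientation: [0.0, 0.996, 0.093, 0.0]
wrist_force: [-0.4, 0.2, 0.3]
opening: 0.0686
grasp_force: 0.0
8.0 [ 0.49595415 -0.14521152  0.24381248] [-1.82839662e-04  9.95563260e-01  9.40936235e-02  3.89231123e-04] [-1.02258566  0.42229919  0.68972398]
(-0.03, 0) 534 [ 0.52906911 -0.0302207   0.13101826] [ 0.54968101 -0.00971956  0.13640895] [-0.00119628  0.0010569 ]
(0.015, -0.026) 623 [ 0.57789459 -0.05010663  0.13100434] [ 0.59855256 -0.0296974   0.13741237] [-0.00154085 -0.0021107 ]
(0.015, 0.026) 656 [5.70263153e-01 1.59482009e-04 1.31114237e-01] [0.59115864 0.02100777 0.13697621] [ 0.00104666 -0.00263472]
pin 163 [ 0.56965381 -0.01694046  0.1194352 ] [ 0.56477084 -0.02039304  0.11033222] [ 0.57438646 -0.01069048  0.12408862]
59 [ 0.56962757 -0.0157621   0.12284098] [ 0.56975851 -0.01548639  0.12280093]
knob 535 [ 0.48463339 -0.26085799  0.07590099] [ 0.46945637 -0.27598682  0.07354144] [ 0.49909248 -0.24621397  0.07809785]
top 4310 [ 0.43318208 -0.31195256  0.04100778] [ 0.53553965 -0.21038404  0.04798257] [ 0.48436086 -0.2611683   0.04449517]
```

View pics/w4.png

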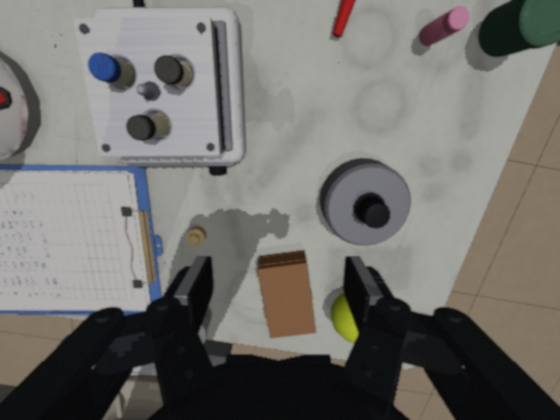

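Vial_a now stands in its well with its cap top at 0.136, and vials b and c are unmoved. The hood's centre is (0.4843, -0.2611), with the knob at (375,210) in the picture, and the pin is at (0.5697, -0.0155). I'll go and grip the knob.

```bash
python3 -m jog '[[[0,0,0,-0.01,-0.14,0,0.4],[0,0,0,-0.02,-0.28,0,0.4],[0,0,0,-0.039,-0.384,0,0.4],[0,0,0,-0.039,-0.384,0,0.4]]]' 
python3 -m jog '[[[0,0,0,0,0,-0.15,0.4],[0,0,0,0,0,-0.3,0.4],[0,0,0,0,0,-0.43,0.4],[0,0,0,0,0,-0.53,0.4],[0,0,0,0,0,-0.57,0.4]]]'
python3 -m jog '[[[0,0,0,0,0,-0.03,0.4],[0,0,0,0,0,-0.06,0.4],[0,0,0,0,0,-0.085,0.4],[0,0,0,0,0,-0.085,0.4],[0,0,0,0,0,-0.085,0.4]]]'
python3 -m jog '[[[0,0,0,0,0,0,-1],[0,0,0,0,0,0,-1],[0,0,0,0,0,0,-1],[0,0,0,0,0,0,-1],[0,0,0,0,0,0,-1]]]' 70
python3 -m jog '[[[0,0,0,0,0,0,-1],[0,0,0,0,0,0,-1]]]' 70
```

```text
time: 8.4
eef_pos: [0.4829, -0.2649, 0.243]
orientation: [0.001, 0.996, 0.092, -0.001]
wrist_force: [0.0, -0.4, -0.3]
opening: 0.0599
grasp_force: 0.0
time: 8.9
eef_pos: [0.4833, -0.2578, 0.0693]
orientation: [-0.002, 0.995, 0.096, -0.002]
wrist_force: [0.2, 0.3, 0.1]
opening: 0.0598
grasp_force: 0.0
time: 9.4
eef_pos: [0.4844, -0.2612, 0.0474]
orientation: [0.0, 0.996, 0.094, 0.0]
wrist_force: [-0.0, 0.6, -0.1]
opening: 0.0595
grasp_force: 0.0
time: 9.9
eef_pos: [0.4846, -0.2613, 0.0476]
orientation: [0.0, 0.996, 0.094, 0.001]
wrist_force: [-0.7, -0.2, 5.9]
opening: 0.0291
grasp_force: 68.8
time: 10.1
eef_pos: [0.4846, -0.2613, 0.0476]
orientation: [0.0, 0.996, 0.094, 0.001]
wrist_force: [-0.1, 0.7, 6.2]
opening: 0.029
grasp_force: 68.8
```

```bash
python3 -m jog '[[[0,0,0,0,0,0.03,-1],[0,0,0,0,0,0.12,-1],[0,0,0,0,0,0.26,-1],[0,0,0,0,0,0.4,-1],[0,0,0,0,0,0.54,-1]]]' 
python3 -m jog '[[[0,0,0,0.05,0.13,0.05,-1],[0,0,0,0.1,0.27,0.05,-1],[0,0,0,0.15,0.41,0.05,-1],[0,0,0,0.2,0.55,0.05,-1],[0,0,0,0.23,0.66,0.05,-1]]]'
python3 -m jog '[[[0,0,0,0.02,0.07,0,-1],[0,0,0,0.04,0.12,0,-1],[0,0,0,0.054,0.159,0,-1],[0,0,0,0.054,0.159,0,-1],[0,0,0,0.054,0.159,0,-1]]]'
python3 - <<'E'
from h import *
for n in("side","scene"):
    p,w=cloud(n); 
    cv2.imwrite(f"pics/{n}2.png",p[...,::-1])
    s=read_state();t=s["eef_pos"];zr=t[2]-.0476
    v=near(w,t[:2],.08,zr-.006,zr+.048)
    print(n,s["time"],t,s["wrist_force"],len(v),v[:,2].min()-zr)
    a=v[abs(v[:,2]-zr-.044)<.003];a=a[np.hypot(*(a[:,:2]-t[:2]).T)>.02]
    if len(a)>20:
        c=np.linalg.lstsq(np.c_[a[:,:2]-t[:2],np.ones(len(a))],a[:,2],rcond=None)[0];print("top plane slope",c[:2],"rim h",c[2]-.044-zr)
    b=v[(v[:,2]<zr+.035)&(v[:,2]>zr+.004)];print(circ(b[:,:2])[0]-t[:2],circ(b[:,:2])[1])
s=np.concatenate
a=cv2.imread("pics/side2.png");b=cv2.imread("pics/scene2.png")
cv2.imwrite("pics/s2.png",np.hstack([cv2.resize(a[80:230,220:370],(400,400)),cv2.resize(b[100:290,130:320],(400,400))]))
E
```

```text
time: 10.6
eef_pos: [0.4833, -0.2606, 0.2103]
orientation: [-0.0, 0.996, 0.094, -0.001]
wrist_force: [0.6, -0.7, -1.7]
opening: 0.0292
grasp_force: 69.4
time: 11.1
eef_pos: [0.5532, -0.0596, 0.2238]
orientation: [-0.001, 0.995, 0.095, -0.0]
wrist_force: [-0.3, -1.0, -2.3]
opening: 0.0291
grasp_force: 69.5
time: 11.6
eef_pos: [0.569, -0.0161, 0.2236]
orientation: [0.0, 0.996, 0.094, -0.0]
wrist_force: [0.1, -0.4, -2.1]
opening: 0.0287
grasp_force: 69.5
side 11.65 [ 0.56893048 -0.01670664  0.22365622] [-0.41352045 -0.04618797 -2.23838381] 1650 -0.0019390869119581544
top plane slope [-0.00250414 -0.00206116] rim h -0.001788270970166983
[-0.00136813 -0.00041284] 0.053835936885513934
scene 11.7 [ 0.56893742 -0.01690365  0.22369411] [-0.61319895 -0.20267726 -2.69404867] 2965 -0.002504104637360449
top plane slope [-0.00169847  0.00073528] rim h -0.0019286378942907079
[-0.00032354  0.00159955] 0.05388092107649481
```

View pics/s2.png

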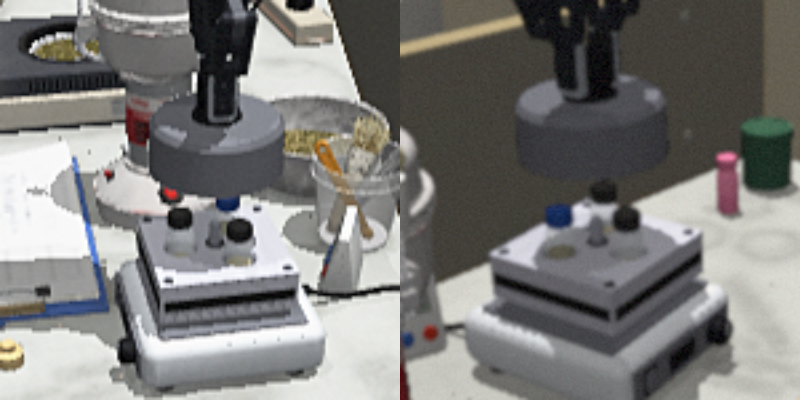

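Both crops show the hood level above the mixer, with all three vials upright below it: side crop (180,235), (230,205), (240,245). I'll lower it and feel for the pin.

```bash
python3 -m jog '[[[0,0,0,0.002,0.004,-0.04,-1],[0,0,0,0.002,0.004,-0.08,-1],[0,0,0,0.002,0.004,-0.11,-1],[0,0,0,0.002,0.004,-0.135,-1],[0,0,0,0.002,0.004,-0.145,-1]]]' 
python3 -m jog '[[[0,0,0,0,0,-0.006,-1],[0,0,0,0,0,-0.012,-1],[0,0,0,0,0,-0.012,-1]]]'
python3 -m jog '[[[0,0,0,0,0,-0.006,-1],[0,0,0,0,0,-0.01,-1],[0,0,0,0,0,-0.01,-1]]]'
```

```text
time: 12.2
eef_pos: [0.5692, -0.0142, 0.1788]
orientation: [-0.0, 0.996, 0.094, -0.001]
wrist_force: [0.7, 0.3, -1.8]
opening: 0.0292
grasp_force: 69.5
time: 12.5
eef_pos: [0.57, -0.0141, 0.1768]
orientation: [-0.0, 0.996, 0.094, 0.0]
wrist_force: [-0.2, -0.6, -1.9]
opening: 0.0288
grasp_force: 69.5
time: 12.8
eef_pos: [0.5698, -0.0141, 0.1736]
orientation: [-0.0, 0.996, 0.094, -0.0]
wrist_force: [0.2, -0.0, -2.7]
opening: 0.0289
grasp_force: 69.5
```

```bash
python3 -m jog '[[[0,0,0,0,-0.004,-0.005,-1],[0,0,0,0,-0.004,-0.005,-1]]]' 
python3 -m jog '[[[0,0,0,0,0,-0.006,-1],[0,0,0,0,0,-0.006,-1]]]'
python3 -m jog '[[[0,0,0,0,0,-0.006,-1],[0,0,0,0,0,-0.006,-1]]]'
```

```text
time: 13.0
eef_pos: [0.5697, -0.0156, 0.172]
orientation: [0.0, 0.996, 0.094, -0.0]
wrist_force: [0.6, -0.0, -1.7]
opening: 0.0295
grasp_force: 69.5
time: 13.2
eef_pos: [0.5697, -0.0153, 0.1701]
orientation: [-0.0, 0.996, 0.094, -0.0]
wrist_force: [-0.3, -0.4, -1.9]
opening: 0.029
grasp_force: 69.5
time: 13.4
eef_pos: [0.5697, -0.0153, 0.1683]
orientation: [-0.0, 0.996, 0.094, -0.0]
wrist_force: [0.3, 0.9, -1.3]
opening: 0.0287
grasp_force: 69.5
```

```bash
python3 -m jog '[[[0,0,0,0,0,-0.008,-1],[0,0,0,0,0,-0.008,-1]]]' 
python3 -m jog '[[[0,0,0,0,0,-0.01,-1],[0,0,0,0,0,-0.01,-1]]]'
python3 -m jog '[[[0,0,0,0,0,-0.01,-1],[0,0,0,0,0,-0.01,-1]]]'
```

```text
time: 13.6
eef_pos: [0.5697, -0.0153, 0.1658]
orientation: [-0.0, 0.996, 0.094, -0.0]
wrist_force: [-0.0, -1.2, -2.0]
opening: 0.0293
grasp_force: 69.5
time: 13.8
eef_pos: [0.5696, -0.0153, 0.1627]
orientation: [-0.0, 0.996, 0.094, -0.0]
wrist_force: [-0.6, 0.7, -2.6]
opening: 0.029
grasp_force: 69.5
time: 14.0
eef_pos: [0.5696, -0.0153, 0.1597]
orientation: [-0.0, 0.996, 0.094, -0.0]
wrist_force: [0.4, 0.1, -2.3]
opening: 0.029
grasp_force: 69.5
```

```bash
python3 -m jog '[[[0,0,0,0,0,-0.01,-1],[0,0,0,0,0,-0.016,-1],[0,0,0,0,0,-0.016,-1]]]' 
python3 -m jog '[[[0,0,0,0,0,-0.006,-1],[0,0,0,0,0,-0.006,-1]]]'
python3 -m jog '[[[0,0,0,0,0,-0.006,-1],[0,0,0,0,0,-0.006,-1]]]'
python3 -m jog '[[[0,0,0,0,0,-0.005,-1],[0,0,0,0,0,-0.005,-1]]]'
```

```text
time: 14.3
eef_pos: [0.5696, -0.0153, 0.155]
orientation: [-0.0, 0.996, 0.094, -0.0]
wrist_force: [-1.2, -0.4, -2.1]
opening: 0.029
grasp_force: 69.5
time: 14.5
eef_pos: [0.5698, -0.0153, 0.1534]
orientation: [-0.0, 0.996, 0.094, -0.0]
wrist_force: [0.3, 0.1, -1.8]
opening: 0.029
grasp_force: 69.5
time: 14.7
eef_pos: [0.5697, -0.0153, 0.1515]
orientation: [-0.0, 0.996, 0.094, -0.0]
wrist_force: [0.3, -0.7, -3.1]
opening: 0.0287
grasp_force: 69.5
time: 14.9
eef_pos: [0.5697, -0.0153, 0.1501]
orientation: [-0.0, 0.996, 0.094, -0.0]
wrist_force: [0.3, -0.4, -2.2]
opening: 0.0289
grasp_force: 69.5
```

```bash
python3 -m jog '[[[0,0,0,0,0,-0.003,-1],[0,0,0,0,0,-0.003,-1]]]' 
python3 -m jog '[[[0,0,0,0,0,-0.003,-1],[0,0,0,0,0,-0.003,-1]]]'
python3 -m jog '[[[0,0,0,0,0,-0.003,-1],[0,0,0,0,0,-0.003,-1]]]'
python3 -m jog '[[[0,0,0,0,0,-0.003,-1],[0,0,0,0,0,-0.003,-1]]]'
```

```text
time: 15.1
eef_pos: [0.57, -0.0152, 0.1498]
orientation: [0.0, 0.996, 0.094, 0.0]
wrist_force: [-1.7, 0.4, 1.5]
opening: 0.029
grasp_force: 70.1
time: 15.3
eef_pos: [0.57, -0.0153, 0.1491]
orientation: [0.0, 0.996, 0.094, 0.0]
wrist_force: [-2.4, -0.1, 5.0]
opening: 0.0289
grasp_force: 70.3
time: 15.5
eef_pos: [0.57, -0.0153, 0.1482]
orientation: [0.0, 0.996, 0.094, 0.0]
wrist_force: [-2.1, 0.1, 5.6]
opening: 0.0289
grasp_force: 70.4
time: 15.7
eef_pos: [0.57, -0.0153, 0.1474]
orientation: [0.0, 0.996, 0.094, 0.0]
wrist_force: [-3.3, -1.1, 7.0]
opening: 0.0291
grasp_force: 70.5
```

The rim seated at TCP z of about 0.1497 and the spring has started to yield. I'll press slowly to the stop.

```bash
python3 -m jog '[[[0,0,0,0,0,-0.003,-1],[0,0,0,0,0,-0.006,-1],[0,0,0,0,0,-0.009,-1],[0,0,0,0,0,-0.012,-1],[0,0,0,0,0,-0.012,-1]]]' 
python3 -m jog '[[[0,0,0,0,0,-0.003,-1],[0,0,0,0,0,-0.005,-1],[0,0,0,0,0,-0.005,-1]]]'
python3 -m jog '[[[0,0,0,0,0,-0.003,-1],[0,0,0,0,0,-0.003,-1]]]'
python3 -m jog '[[[0,0,0,0,0,-0.003,-1],[0,0,0,0,0,-0.003,-1]]]'
```

```text
time: 16.2
eef_pos: [0.5701, -0.0152, 0.1442]
orientation: [0.0, 0.996, 0.094, 0.001]
wrist_force: [-4.6, 0.1, 9.8]
opening: 0.029
grasp_force: 70.8
time: 16.5
eef_pos: [0.5702, -0.0153, 0.1429]
orientation: [0.0, 0.996, 0.094, 0.001]
wrist_force: [-4.7, -1.3, 10.1]
opening: 0.0288
grasp_force: 70.9
time: 16.7
eef_pos: [0.5702, -0.0153, 0.1421]
orientation: [0.0, 0.996, 0.094, 0.001]
wrist_force: [-6.1, -0.8, 11.4]
opening: 0.0291
grasp_force: 71.0
time: 16.9
eef_pos: [0.5702, -0.0153, 0.1414]
orientation: [0.0, 0.996, 0.094, 0.001]
wrist_force: [-5.5, -1.3, 12.2]
opening: 0.0291
grasp_force: 71.3
```

```bash
python3 -m jog '[[[0,0,0,-0.002,0,-0.002,-1],[0,0,0,-0.002,0,-0.003,-1]]]' 
python3 -m jog '[[[0,0,0,0,0,-0.003,-1],[0,0,0,0,0,-0.003,-1]]]'
python3 -m jog '[[[0,0,0,0,0,-0.003,-1],[0,0,0,0,0,-0.003,-1],[0,0,0,0,0,-0.003,-1]]]'
```

```text
time: 17.1
eef_pos: [0.5702, -0.0153, 0.1413]
orientation: [0.0, 0.996, 0.094, 0.002]
wrist_force: [-6.2, -0.3, 17.3]
opening: 0.0292
grasp_force: 71.7
time: 17.3
eef_pos: [0.5703, -0.0152, 0.1412]
orientation: [0.0, 0.996, 0.094, 0.002]
wrist_force: [-8.3, -0.6, 21.2]
opening: 0.0289
grasp_force: 72.3
time: 17.6
eef_pos: [0.5704, -0.0152, 0.1411]
orientation: [0.001, 0.996, 0.094, 0.002]
wrist_force: [-10.5, -1.1, 27.6]
opening: 0.029
grasp_force: 72.9
```

```bash
python3 -m jog '[[[0,0,0,0,0,0.002,-1],[0,0,0,0,0,0.002,-1],[0,0,0,0,0,0.002,-1],[0,0,0,0,0,0.002,-1],[0,0,0,0,0,0.002,-1]]]' 
python3 - <<'E'
from h import *
P=[]
for n in("side","scene"):
    p,w=cloud(n);P.append(p);s=read_state();t=s["eef_pos"]
    v=near(w,(.57,-.0155),.08,.128,.144);v=v[np.hypot(*(v[:,:2]-t[:2]).T)>.03];v=v[v[:,2]>.132]
    c=np.linalg.lstsq(np.c_[v[:,:2]-t[:2],np.ones(len(v))],v[:,2],rcond=None)[0]
    h=near(w,(.57,-.0155),.09,.085,.1);h=h[np.hypot(*(h[:,:2]-t[:2]).T)>.058]
    print(n,s["time"],t,s["wrist_force"],s["grasp_force"],"top plane",len(v),c,"head top",np.percentile(h[:,2],[80,95]) if len(h) else 0)
cv2.imwrite("pics/f.png",np.hstack([cv2.resize(P[0][100:230,230:360],(400,400)),cv2.resize(P[1][130:290,150:310],(400,400))])[...,::-1])
E
```

```text
time: 18.1
eef_pos: [0.5703, -0.0153, 0.1412]
orientation: [0.0, 0.996, 0.094, 0.002]
wrist_force: [-8.7, -0.5, 23.3]
opening: 0.029
grasp_force: 72.2
side 18.15 [ 0.57033503 -0.0152524   0.14117316] [-7.91620989 -2.20123576 24.38706674] 72.19290466513485 top plane 550 [-0.0030701   0.01031025  0.13570073] head top [0.09296132 0.0940027 ]
scene 18.2 [ 0.57033274 -0.01527023  0.14118076] [-9.28139285 -0.02688084 23.78958971] 72.19224480679259 top plane 885 [ 0.00720126 -0.00913711  0.13554845] head top [0.09279188 0.09375477]
```

View pics/f.png

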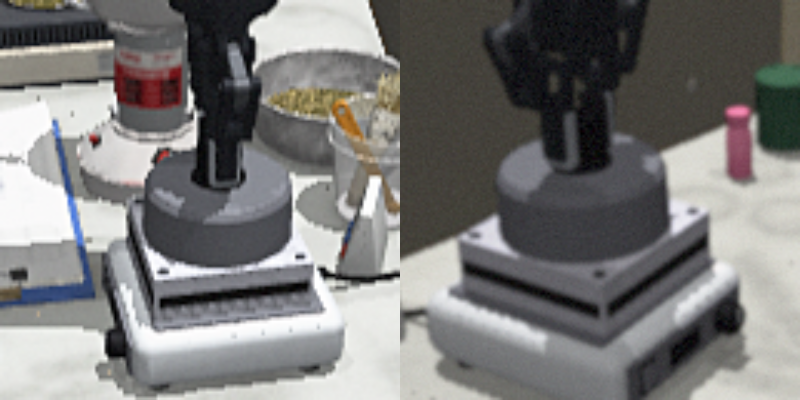

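The hood sits flat on the head: its rim is at side crop (215,245) and its top is level, with opposite sub-0.6° slopes in the two cameras. The head top is at about 0.094, which is 8 mm down on the stop, and the arm presses with a steady 24 N or so. I'm handing it in.

```bash
python3 -c "
from workcell import *
print(job_done())"
```

```text
the job is handed in; nothing more can be done
None
```

I handed in the job at about 18 s: the loose vial stands in its well, the hood sits flat over the pin, and the head is pressed down on its stop at about 24 N with the knob still gripped.

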